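Make up the press-head kit and the gauging kit

ROBOT

A 6-joint arm with a two-finger parallel gripper is mounted at the origin on a cart in front of the work surface, level with it; the furniture and walls round the work are solid. World frame = base frame: x ahead of the robot, y to its left, z up, the work surface at z = 0. Lengths are in m, angles in rad, forces in N, time in s.
With the tool pointing down it reaches from about 0.375 to 0.975 m from the base axis. Payload 3.8 kg.
Tool frame: the origin (TCP) lies at the very end of the fingers, on their centre line; the grasp point (between the pads) lies 19 mm behind it; z points along the fingers, y is the line along which they close (so a half turn about z gives the same grasp; the last joint's range is limited). The gripper opens to 85 mm and grips with 20 to 120 N. Pads are 22 mm wide; open, the fingers measure 114 mm over their backs; the gripper's body (76 mm by 85 mm) begins 54 mm behind the grasp point. The pads swing forward as they close: fully open they stand 13 mm farther back than shut.
Start: joints at [1.192, 0.264, 1.604, -0, 1.274, -0.037], TCP at [0.226, 0.636, 0.231] pointing down, gripper open.
Joint ranges: [-2.63, 2.63], [-0.94, 2.18], [0.31, 2.57], [-1.31, 4.45], [0, 2.66], [-2.55, 2.55]. Speed limits (rad/s): [2.57, 2.57, 3.14, 3.14, 3.14, 3.14].

INTERFACE

Orientations are given as a rotation vector (axis times angle).
In Python, from workcell import read_state, read_camera, calibration, finish_job gives the robot as it stands.
- The arm moves only by the tool step_arm, never from a script. Its argument "commands" is a list of rows, each an object of numbers: "fingers": the gripper's target within -1 to 1 (shut at 1, half-way at 0, fully open at -1); "dx", "dy", "dz": the shift along the tool's x, y, z in m; "roll": the turn about the tool's z in degrees. In form: [{"fingers": .., "dx": .., "dy": .., "dz": .., "roll": ..}, ...]. A call has 1 to 8 rows; each row is the pose to reach, as a shift and turn from the pose commanded when the call began, along the tool's axes at that moment; what a row does not reach only later rows make up. A row lasts 1/8 s, in which the tool goes at most 62.5 mm and 10.7 degrees, less where a joint would pass 70% of its speed; a pose out of reach is approached as far as the arm can. A call with a gripper value outside its range is refused whole. The fingers move at their own pace and stop on an object; "squeeze" is the grip in N (left out, the last holds). Time passes only in rows, so rows that repeat a pose let the fingers close. It gives the time, the measured TCP pose, the force, the opening and the grip force at its end, in the units of the state.
- read_state(): the state, without advancing time (a new reading comes with each control period).
- read_camera(name): name is "side" or "top"; returns (picture, depth): 480x640x3 uint8, blue, green, red; 480x640 float32, m along the optical axis (not along the pixel's ray), 0 where there is no reading.
- calibration(name): a dict with "intrinsics" (3x3 intrinsics, pixels), "world_to_cam" (4x4, takes a point from world to camera coordinates). Camera axes: x right, y up, looking along -z (the intrinsics and any distortion apply to the point x, -y, -z); pixel columns grow to the right and rows downward; lengths in m; the calibration is good to about 2 mm. A picture is of the moment at which its call begins. calibration takes no time and is no camera call.
- finish_job(): hands the job in; it is judged then, once.
The state is a dict: "time": time; "q": joint angles; "joint_vel": joint speeds; "joint_torque": joint torques, N m; "tool_pos": TCP position; "tcp_rot": TCP orientation; "wrist_force": force on the tool from outside, world axes, zero at the start; "torque": the same for the moment, N m; "width": opening from 0.0 (shut) to 1.0 (fully open); "grip_force": force on a finger pad.
Only numpy, scipy, OpenCV 4.12 (cv2) and the standard library are available. Lean on these libraries where they do the work, as an engineer would, in place of code of your own. Each camera call takes 0.05 s, during which the arm holds its last target. There are 200 camera calls.

TASK

Make up the two changeover kits on the black-topped kit boards. Press-head kit, on the board with round pockets: lay the large steel ring flat on the floor of the stepped pocket, then stand the white nozzle over it on the ledge of the same pocket, and stand the slim bush upright in the small round pocket. Gauging kit, on the other board: seat the V-block, groove up, in the larger square pocket and the gauge block flat in the smaller one; leave the small collar and the squat bush lying where they are, as spare stock.

Things in the scene. Friction and masses are not known exactly. Their poses are not given: they have to be found in the camera images.
- head_board: Fixed kit board with round pockets, black top, 100 x 156 (along y) x 26 mm. Origin under its centre. At x 0, y +30 mm a stepped pocket: 54 mm diameter, floor at z 4 (for the ring); from the ledge at z 17 up, 82 mm (nozzle). A finger channel 34 mm wide crosses it along x, also down to z 4, open at both sides. At y -47 a 34 mm round pocket, floor z 17 (slim bush). Pocket rims z 26.
- gauge_board: Fixed kit board with two rectangular pockets, black top, 100 x 156 (along y) x 26 mm. Origin under its centre. Larger pocket 64 x 64 mm centred at x 0, y +34 mm, for the V-block; smaller pocket 44 (x) x 50 (y) mm centred at x 0, y -37 mm, for the gauge block. Floors at z 17, rims at z 26 mm, sides parallel to the board's.
- steel_ring: the large ring: plain bright grey steel ring lying flat, 42 mm outside, 30 mm bore, 12 mm high, 0.05 kg. Origin at the centre of its underside, z up. (The flush metal rim of the cable hole in the bench is not it.)
- nozzle: spare press nozzle: white plastic cylinder with a rounded top edge, 68 mm in diameter, 62 mm tall, about 0.16 kg. Origin under its centre, z up. Carry all things across in straight lines, not wide swings: the press plate at the back (x over 0.67, z 0.23 to 0.31, y -0.01 to -0.23 m) and a stand's beam on the left (x 0.50 to 0.55, z 0.21 to 0.26, y over 0.29 m) are in the way.
- slim_bush: the slim turned bush: grey metal, stepped, narrower at the top, 18 mm in diameter at the foot, 30 mm tall, 0.05 kg, standing upright. Origin at the centre of its underside, z up. It can be gripped as an 18 mm cylinder.
- v_block: dark grey steel V-block, 50 x 50 mm square, 30 mm tall, about 0.35 kg, with a V groove 15 mm deep in its upper face. Origin at the centre of its underside, z up. Its sides are turned 8 degrees (0.14 rad) anticlockwise, seen from above, from its own x and y axes; the groove runs along the turned x direction.
- gauge_block: plain grey steel gauge block lying flat, 30 x 35 mm, 20 mm high, 0.2 kg. Origin at the centre of its underside, z up. Its sides are turned 20 degrees (0.349 rad) anticlockwise, seen from above, from its own axes: the 30 mm size lies along the turned x direction, the 35 mm size along the turned y direction.
- small_collar: spare stock, stays where it is: small grey steel collar lying flat, 32 mm outside, 16 mm bore, 12 mm high. Origin at the centre of its underside.
- squat_bush: spare stock, stays where it is: squat grey turned bush, 26 mm in diameter, only 18 mm tall, stepped, with a hole in its top. Origin at the centre of its underside.

How it is judged:
By the outcome, as a careful person would: the job done as asked, in the order asked, and still so for the second after the job is handed in, with the robot touching nothing.
It also fails if it takes over 134 s, if anything falls off the work surface, if the arm or the gripper's body presses on something with over 40 N, if the wrist force passes 120 N, or if a joint passes its speed limit or range.

## Working session

There is one attempt and no reset: what is moved stays moved. The work goes in short steps, Python scripts to look and compute and a tool call to move; the robot and the scene stay as the last step left them, time stands still between calls to the robot, and variables do not carry over. Pictures are saved under pics/ and viewed, at most 14 in all, crops included, and the job is handed in when it is done.

Besides the shell and the picture viewer there is one more tool, called after "Emit:" as name(argument=value, ...) on one line, values as JSON. step_arm: Moves the arm, as the interface text tells. Its arguments: {"type":"object","properties":{"commands":{"type":"array","items":{"type":"object","properties":{"fingers":{"type":"number"},"dx":{"type":"number"},"dy":{"type":"number"},"dz":{"type":"number"},"roll":{"type":"number"}}}},"squeeze":{"type":"number"}},"required":["commands"]}

```bash
ls; mkdir -p pics; cat > h.py <<'E'
import numpy as np, cv2
from workcell import *
def snap(n,f):
    im,d=read_camera(n); cv2.imwrite(f'pics/{f}.png',im); np.savez(f'pics/{f}.npz',im=im,d=d); return im,d
def cal(n):
    c=calibration(n); return np.array(c['intrinsics']),np.array(c['world_to_cam']),c
def ray(n,u,v):
    K,T,_=cal(n); Ti=np.linalg.inv(T)
    r=np.array([(u-K[0,2])/K[0,0],-(v-K[1,2])/K[1,1],-1.0])
    return Ti[:3,3],Ti[:3,:3]@r
def atz(n,u,v,z):
    o,r=ray(n,u,v); return o+r*(z-o[2])/r[2]
def pix(n,p):
    K,T,_=cal(n); c=T[:3,:3]@np.array(p)+T[:3,3]; return np.array([K[0,2]+K[0,0]*c[0]/-c[2],K[1,2]-K[1,1]*c[1]/-c[2]])
def cloud(n,d):
    K,T,_=cal(n); Ti=np.linalg.inv(T); v,u=np.mgrid[:480,:640]
    P=np.stack([(u-K[0,2])/K[0,0]*d,-(v-K[1,2])/K[1,1]*d,-d],-1)
    W=P@Ti[:3,:3].T+Ti[:3,3]; W[d==0]=np.nan; return W
E
python3 - <<'E'
from h import *
for n in('top','side'):
    im,d=snap(n,n+'0'); print(n,calibration(n).keys()); K,T,_=cal(n); print(K,np.linalg.inv(T)); print((d==0).mean())
    for k,v in calibration(n).items():
        if k not in('intrinsics','world_to_cam'):print(k,v)
print(read_state())
E
```

```text
pics
top dict_keys(['intrinsics', 'world_to_cam'])
[[472.68169354   0.         322.94949839]
 [  0.         472.68169354 228.58543329]
 [  0.           0.           1.        ]] [[ 0.01339234  0.98651193 -0.16314062  0.29148556]
 [-0.99974229  0.0162016   0.01590152 -0.06926005]
 [ 0.01833017  0.16288562  0.98647467  1.1671585 ]
 [ 0.          0.          0.          1.        ]]
0.0038020833333333335
side dict_keys(['intrinsics', 'world_to_cam'])
[[609.27222975   0.         315.8863504 ]
 [  0.         609.27222975 236.78462047]
 [  0.           0.           1.        ]] [[ 0.99961214  0.01086601 -0.02564185  0.45823943]
 [-0.02685056  0.62038665 -0.78383637 -1.01230184]
 [ 0.00739068  0.78422084  0.62043778  0.76593587]
 [ 0.          0.          0.          1.        ]]
0.0040462239583333335
{'time': 0.1, 'q': array([ 1.19210516e+00,  2.64662152e-01,  1.60525675e+00, -3.67794366e-06,
        1.27369141e+00, -3.69119053e-02]), 'joint_vel': array([ 0.00117944, -0.00110116, -0.00338439,  0.00181402,  0.00114457,
        0.00114174]), 'joint_torque': array([ 2.94391348e-04, -5.16711366e+01, -3.68590987e+01, -1.45856520e-04,
        6.26837224e-03, -4.11397696e-05]), 'tool_pos': array([0.22599993, 0.63533535, 0.23008664]), 'tcp_rot': array([-0.53418425, -3.09542377,  0.00310187]), 'wrist_force': array([-0.16513729,  1.07829436,  1.27235348]), 'torque': array([0.01277156, 0.04645698, 0.03503905]), 'grip_force': 0.0, 'width': 0.9977857012585651}
```

View pics/top0.png

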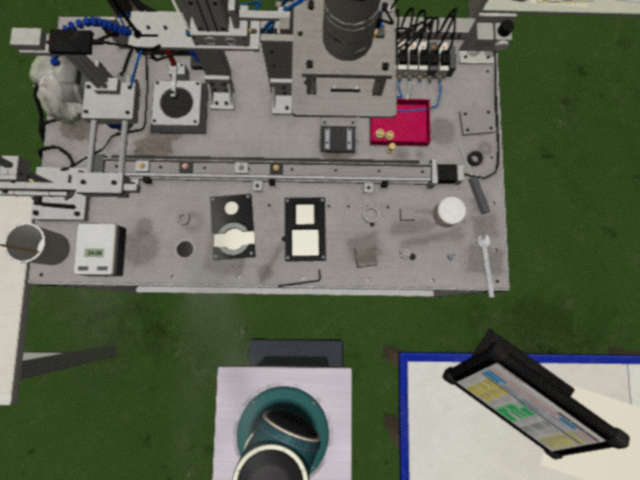

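View pics/side0.png

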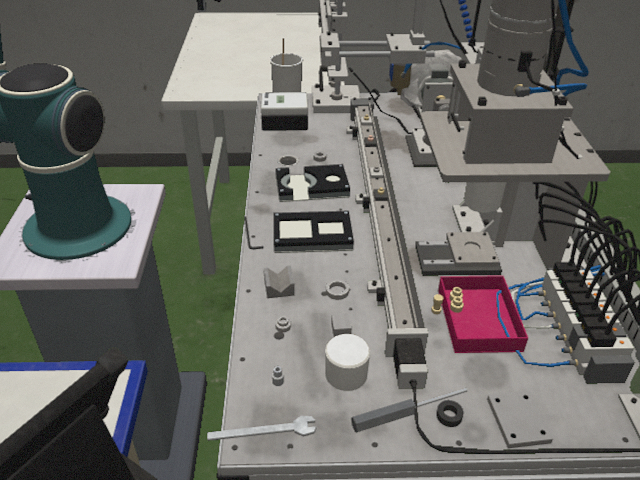

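The top view shows boards at (233,227) (round pockets) and (305,229) (square pockets), the ring at (371,214), V-block at (365,253), nozzle at (452,211), collar at (183,218). In the side view, bushes are at (283,325) and (277,376), and the gauge block is at (340,325). I'll enlarge both.

```bash
python3 - <<'E'
from h import *
a=np.load('pics/side0.npz')['im']; b=np.load('pics/top0.npz')['im']
cv2.imwrite('pics/c1.png',cv2.resize(a[255:405,230:390],None,fx=4,fy=4,interpolation=cv2.INTER_CUBIC)[:600])
cv2.imwrite('pics/c2.png',cv2.resize(a[145:255,235:365],None,fx=5,fy=5,interpolation=cv2.INTER_CUBIC))
cv2.imwrite('pics/c3.png',cv2.resize(b[185:270,170:330],None,fx=5,fy=5,interpolation=cv2.INTER_CUBIC))
cv2.imwrite('pics/c4.png',cv2.resize(b[185:270,335:475],None,fx=5,fy=5,interpolation=cv2.INTER_CUBIC))
print(pix('top',[.226,.636,.231]),pix('side',[.226,.636,.231]))
E
```

```text
[-56.15861889 336.40835446] [210.31001316  10.63241665]
```

View pics/c1.png

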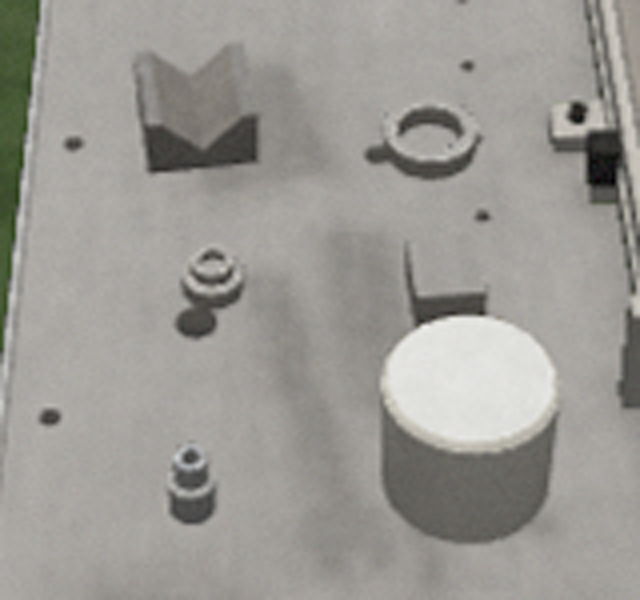

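View pics/c2.png

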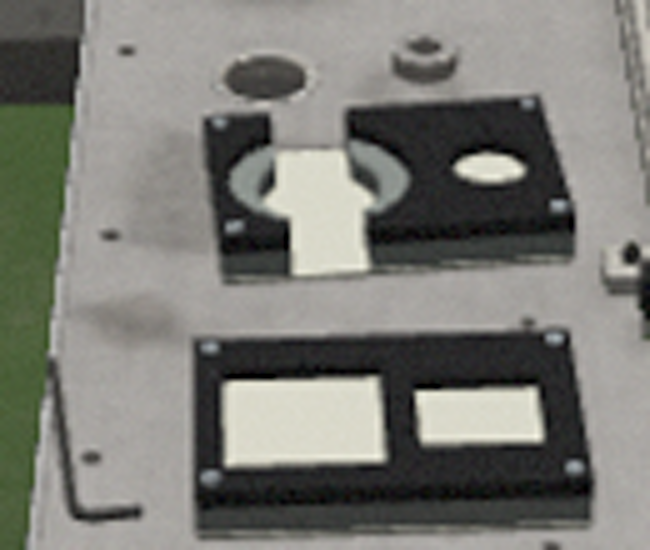

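View pics/c3.png

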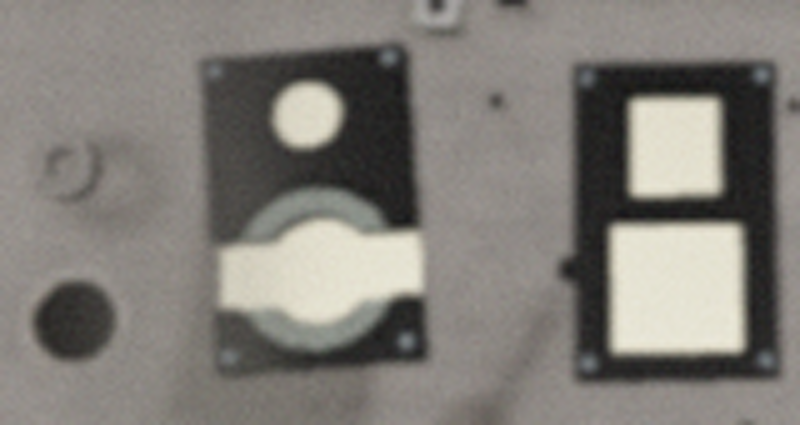

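View pics/c4.png

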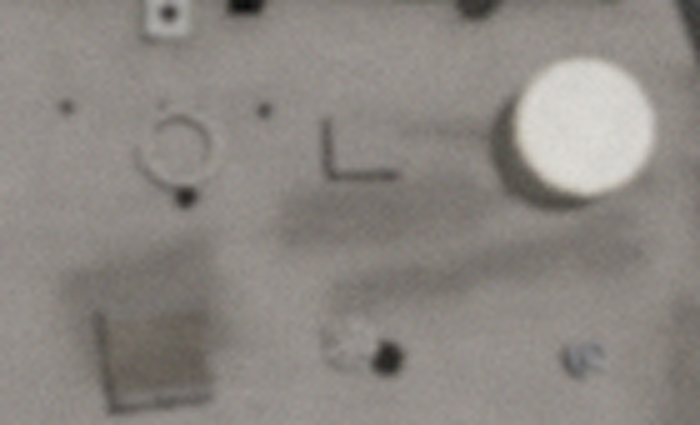

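Bottom left is the slim bush, c1 (192,485), with the squat bush at (212,280). Both boards have their larger pocket towards the robot. Next: corners and object positions from pixels and depth.

```bash
python3 - <<'E'
from h import *
np.set_printoptions(precision=4,suppress=True)
f=lambda x,y,o,s:(o[0]+(x+.5)/s-.5,o[1]+(y+.5)/s-.5)
def P(n,x,y,o,s,z): return atz(n,*f(x,y,o,s),z)[:2]
for nm,t,s in (('head',[(200,60),(403,45),(425,357),(218,374)],[(540,97),(575,207),(222,252),(205,118)]),
           ('gauge',[(574,63),(773,62),(778,378),(577,380)],[(567,330),(590,490),(197,510),(195,340)])):
  for n,c,o in(('top',t,(170,185)),('side',s,(235,145))):
    A=np.array([P(n,x,y,o,5,.026) for x,y in c]); print(nm,n,A.mean(0),[np.linalg.norm(A[i]-A[i-1]) for i in range(4)]) 
    v=(A[2]+A[3]-A[0]-A[1]); print(' ydir deg',np.degrees(np.arctan2(-v[0],v[1])))
dt=np.load('pics/top0.npz')['d']; ds=np.load('pics/side0.npz')['d']
from scipy import ndimage
for n,d in(('top',dt),('side',ds)):
  W=cloud(n,d)
  f0=W[(abs(W[...,0]-.45)<.15)&(abs(W[...,1]+.15)<.3)&(abs(W[...,2])<.008)]; print(n,'table z',np.median(f0[:,2]),f0[:,2].std())
  m=(W[...,2]>.007)&(W[...,2]<.1)&(W[...,0]>.3)&(W[...,0]<.52)&(W[...,1]>-.5)&(W[...,1]<.35)
  L,k=ndimage.label(m)
  for i in range(1,k+1):
    p=W[L==i]
    if len(p)<12: continue
    v,u=np.where(L==i); top=np.percentile(p[:,2],90); q=p[p[:,2]>top-.008]
    r=cv2.minAreaRect(q[:,:2].astype(np.float32)*1000)
    print(n,len(p),'px',(u.min(),u.max(),v.min(),v.max()),'ztop',round(top,4),'rect',np.round(r[0],1),np.round(r[1],1),round(r[2],1))
E
```

```text
head top [0.4828 0.1347] [np.float64(0.15582256762000127), np.float64(0.09989456104113176), np.float64(0.1554091658403004), np.float64(0.09972882807187054)]
 ydir deg 96.14321966492324
head side [0.4856 0.1341] [np.float64(0.15478741991486253), np.float64(0.09210799698199675), np.float64(0.1570951832909178), np.float64(0.10845836279254352)]
 ydir deg 98.90361683295181
gauge top [ 0.4799 -0.043 ] [np.float64(0.15703883466644344), np.float64(0.09835853708750715), np.float64(0.15680388689795524), np.float64(0.09718325137224032)]
 ydir deg 91.84193959902109
gauge side [ 0.4822 -0.0476] [np.float64(0.15382773508498804), np.float64(0.10560688565379793), np.float64(0.15196009398505494), np.float64(0.11072641209277823)]
 ydir deg 92.62220890338573
top table z -0.0014431892472780428 0.0024269282444464536
top 819 px (np.int64(210), np.int64(252), np.int64(211), np.int64(233)) ztop 0.0264 rect [497.6 138.1] [ 53.2 100.9] 5.2
top 92 px (np.int64(176), np.int64(188), np.int64(212), np.int64(223)) ztop 0.0129 rect [505.1 261.6] [28.7 30.6] 0.3
top 1959 px (np.int64(284), np.int64(325), np.int64(21
[... 1366 characters left out ...]
t64(332), np.int64(211), np.int64(250)) ztop 0.0273 rect [462.5 -44.1] [117.1 106.9] 1.5
side 719 px (np.int64(263), np.int64(293), np.int64(265), np.int64(295)) ztop 0.0306 rect [ 417.6 -193.9] [50.3 54.2] 8.6
side 94 px (np.int64(326), np.int64(335), np.int64(280), np.int64(296)) ztop 0.0137 rect [ 511.4 -207. ] [15.7 41.6] 0.4
side 990 px (np.int64(325), np.int64(343), np.int64(314), np.int64(389)) ztop 0.0629 rect [ 506.7 -397.5] [66.2 26.4] 89.9
side 161 px (np.int64(275), np.int64(289), np.int64(316), np.int64(329)) ztop 0.0184 rect [ 427.1 -291.2] [22.7 23.2] 34.1
side 156 px (np.int64(272), np.int64(282), np.int64(366), np.int64(383)) ztop 0.0302 rect [ 420.3 -406.9] [12.9 12.6] 71.9
```

```bash
python3 - <<'E'
from h import *
np.set_printoptions(precision=1,suppress=True)
from scipy.optimize import least_squares
D={n:np.load(f'pics/{n}0.npz') for n in('top','side')}
for n in D:
  W=cloud(n,D[n]['d'])*1000
  if n=='top': W[...,2]+=1
  def reg(x0,x1,y0,y1,z0,z1):
    m=(W[...,0]>x0)&(W[...,0]<x1)&(W[...,1]>y0)&(W[...,1]<y1)&(W[...,2]>z0)&(W[...,2]<z1); return W[m]
  for nm,b in dict(head=(380,580,60,220,22,31),gauge=(380,575,-110,20,22,31),vblk=(370,470,-235,-150,10,33),gblk=(480,545,-330,-260,13,25)).items():
    p=reg(*b); r=cv2.minAreaRect(p[:,:2].astype(np.float32)); print(n,nm,len(p),np.array(r[0]),np.array(r[1]),r[2], 'bbox',p.min(0),p.max(0))
  for nm,b,R in (('ring',(470,550,-245,-170,9,16),0),('noz',(450,560,-450,-340,56,68),34),('slim',(390,450,-430,-380,5,34),9),('squat',(390,450,-320,-265,10,20),13),('collar',(470,540,235,290,8,16),0)):
    p=reg(*b); c,r=cv2.minEnclosingCircle(p[:,:2].astype(np.float32)); print(n,nm,len(p),np.array(c),r,'mean',p.mean(0),'bbox',p.min(0),p.max(0))
  for x in (540,550,560,570): 
    p=reg(x-3,x+3,-450,250,-10,200); print('x',x,'zmax by y',[int(p[(p[:,1]>y)&(p[:,1]<y+50),2].max(initial=0)) for y in range(-450,250,50)])
E
```

```text
top head 1336 [484.1 136.8] [157.2 100.6] 5.759683609008789 bbox [401.7  80.6  22. ] [564.9 192.4  31. ]
top gauge 1445 [481.2 -42.1] [157.   99.9] 1.6247074604034424 bbox [401.6 -93.6  22. ] [560.3   9.7  30.8]
top vblk 422 [ 417.1 -192.3] [50.6 50.4] 7.9164838790893555 bbox [ 389.5 -219.8   10.2] [ 443.8 -164.4   33. ]
top gblk 173 [ 524.3 -296.5] [30.7 35.8] 5.040412425994873 bbox [ 508.  -314.5   13.4] [ 540.2 -278.4   24.7]
top ring 91 [ 522.7 -205.5] 20.997028350830078 mean [ 521.9 -204.3   11.7] bbox [ 501.7 -225.1    9. ] [ 542.4 -184.6   15.8]
top noz 604 [ 526.  -395.1] 34.154109954833984 mean [ 525.6 -394.4   61.1] bbox [ 493.1 -429.2   56. ] [ 559.9 -361.2   67.5]
top slim 56 [ 413.8 -402.7] 28.08371925354004 mean [ 417.9 -402.7   20. ] bbox [ 390.4 -418.4    5. ] [ 437.1 -386.9   32.3]
top squat 67 [ 425.3 -289.9] 12.936089515686035 mean [ 425.7 -289.5   14.4] bbox [ 412.5 -301.3   10.2] [ 437.6 -278.6   19.7]
top collar 91 [505.7 261.2] 16.34204864501953 mean [505.2 262.1  11.3] bbox [490.7 246.3   8.1] [521.9 276.9  15.3]
x 540 zmax by y [65, 65, 22, 17, 13, 15, 4, 31,
[... 839 characters left out ...]
-400.5   61.6] bbox [ 493.6 -432.    56. ] [ 559.8 -364.4   66.5]
side slim 171 [ 420.3 -407.4] 8.883936882019043 mean [ 420.3 -410.    19.6] bbox [ 412.1 -416.3    5.2] [ 427.9 -399.6   32.9]
side squat 120 [ 426.5 -292.9] 12.775976181030273 mean [ 426.1 -292.6   15.1] bbox [ 413.9 -304.3   10. ] [ 437.7 -280.6   19.9]
side collar 81 [504.2 259.7] 18.013586044311523 mean [505. 259.  12.] bbox [490.9 242.8   8. ] [520.  276.5  15.9]
x 540 zmax by y [64, 65, 21, 21, 14, 13, 3, 29, 28, 27, 30, 28, 29, 2]
x 550 zmax by y [65, 65, 3, 3, 3, 3, 2, 29, 27, 27, 28, 28, 30, 3]
x 560 zmax by y [61, 64, 2, 4, 3, 3, 3, 30, 28, 28, 29, 28, 28, 5]
x 570 zmax by y [3, 3, 3, 3, 2, 2, 3, 4, 4, 4, 3, 4, 2, 3]
```

```bash
cat >> h.py <<'E'
from scipy.spatial.transform import Rotation as Ro
def plan(*wps):
    "wps: (x,y,z mm, world angle deg of tool y); prints row numbers from the current pose"
    s=read_state(); R=Ro.from_rotvec(s['tcp_rot']).as_matrix(); p=s['tool_pos']
    print('t %.2f'%s['time'],'pos',np.round(p*1000,1),'ydir %.1f'%np.degrees(np.arctan2(R[1,1],R[0,1])),'tilt',np.round(R[2],3),'q6 %.2f'%s['q'][5],'w %.3f g %.1f'%(s['width'],s['grip_force']),'F',np.round(s['wrist_force'],1))
    for x,y,z,a in wps:
        d=R.T@(np.array([x,y,z])/1000-p)
        # tool z down: roll about tool z by r turns world angle by -r
        cur=np.degrees(np.arctan2(R[1,1],R[0,1])); r=(cur-a+90)%180-90
        print((x,y,z,a),'dx %.4f dy %.4f dz %.4f roll %.1f'%(*d,r))
E
python3 - <<'E'
from h import *
plan((380,150,200,95.8),(523,-206,120,95.8))
print(pix('top',[.4542,.133,.017]),pix('top',[.5308,.1407,.017]),pix('top',[.4474,-.0435,.017]),pix('top',[.5184,-.0415,.017]))
E
```

```text
t 0.10 pos [226.  635.3 230.1] ydir 70.4 tilt [ 0.    -0.002 -1.   ] q6 -0.04 w 0.998 g 0.0 F [-0.2  1.1  1.3]
(380, 150, 200, 95.8) dx -0.3078 dy -0.4056 dz 0.0309 roll -25.4
(523, -206, 120, 95.8) dx -0.5618 dy -0.6929 dz 0.1114 roll -25.4
[232.68912404 238.19785349] [230.94862511 207.52469636] [304.70957041 242.08378677] [304.46624764 213.66887171]
```

Emit:
step_arm(commands=[{"fingers":-0.4,"dx":-0.308,"dy":-0.406,"dz":0.031,"roll":-25.4},{"fingers":-0.4,"dx":-0.308,"dy":-0.406,"dz":0.031,"roll":-25.4},{"fingers":-0.4,"dx":-0.308,"dy":-0.406,"dz":0.031,"roll":-25.4},{"fingers":-0.4,"dx":-0.308,"dy":-0.406,"dz":0.031,"roll":-25.4},{"fingers":-0.4,"dx":-0.308,"dy":-0.406,"dz":0.031,"roll":-25.4},{"fingers":-0.4,"dx":-0.308,"dy":-0.406,"dz":0.031,"roll":-25.4},{"fingers":-0.4,"dx":-0.308,"dy":-0.406,"dz":0.031,"roll":-25.4},{"fingers":-0.4,"dx":-0.308,"dy":-0.406,"dz":0.031,"roll":-25.4}])

```text
time: 1.1
tool_pos: [0.3772, 0.1583, 0.2007]
tcp_rot: [-0.16, 3.137, 0.0]
wrist_force: [0.6, -0.6, -0.4]
width: 0.698
grip_force: 0.0
```

```bash
python3 -c "
from h import *
plan((523,-206,100,95.8))"
```

```text
t 1.10 pos [377.2 158.3 200.7] ydir 95.9 tilt [-0.001  0.    -1.   ] q6 -1.34 w 0.698 g 0.0 F [ 0.6 -0.6 -0.4]
(523, -206, 100, 95.8) dx -0.1079 dy -0.3773 dz 0.1007 roll 0.1
```

Emit:
step_arm(commands=[{"dx":-0.107,"dy":-0.37,"dz":0.1,"fingers":-0.4},{"dx":-0.107,"dy":-0.37,"dz":0.1,"fingers":-0.4},{"dx":-0.107,"dy":-0.37,"dz":0.1,"fingers":-0.4},{"dx":-0.107,"dy":-0.37,"dz":0.1,"fingers":-0.4},{"dx":-0.107,"dy":-0.37,"dz":0.1,"fingers":-0.4},{"dx":-0.107,"dy":-0.37,"dz":0.1,"fingers":-0.4},{"dx":-0.107,"dy":-0.37,"dz":0.1,"fingers":-0.4},{"dx":-0.107,"dy":-0.37,"dz":0.1,"fingers":-0.4}])

```text
invalid input
```

```bash
python3 - <<'E'
from h import *
plan((523,-206,30,95.8),(523,-206,3,95.8))
a,d=snap('side','s1')
u,v=pix('side',read_state()['tool_pos']).astype(int); print(u,v)
cv2.circle(a,(u,v),1,(0,0,255),-1)
cv2.imwrite('pics/s1c.png',cv2.resize(a[v-60:v+80,u-80:u+80],None,fx=4,fy=4,interpolation=cv2.INTER_CUBIC))
E
```

```text
t 1.10 pos [377.2 158.3 200.7] ydir 95.9 tilt [-0.001  0.    -1.   ] q6 -1.34 w 0.698 g 0.0 F [ 0.6 -0.6 -0.4]
(523, -206, 30, 95.8) dx -0.1078 dy -0.3773 dz 0.1707 roll 0.1
(523, -206, 3, 95.8) dx -0.1078 dy -0.3773 dz 0.1977 roll 0.1
260 102
```

View pics/s1c.png

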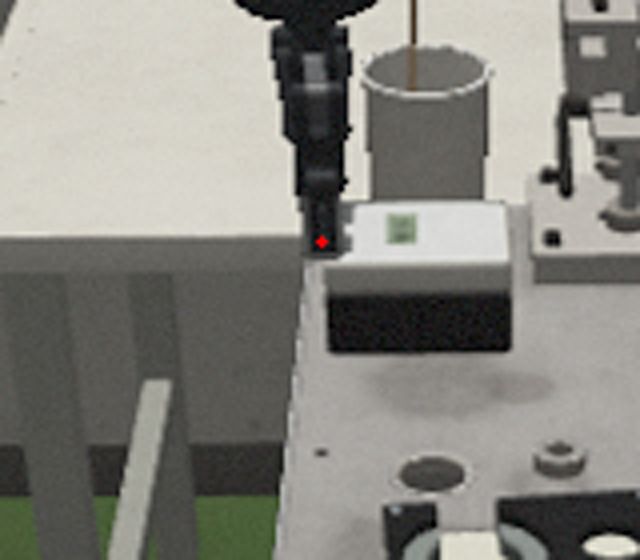

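The crop shows the gripper at (322,240), with nothing near it. That move was refused because roll was missing, so I'm resending with every field.

Emit:
step_arm(commands=[{"dx":-0.108,"dy":-0.37,"dz":0.1,"fingers":-0.4,"roll":0},{"dx":-0.108,"dy":-0.37,"dz":0.1,"fingers":-0.4,"roll":0},{"dx":-0.108,"dy":-0.37,"dz":0.1,"fingers":-0.4,"roll":0},{"dx":-0.108,"dy":-0.37,"dz":0.1,"fingers":-0.4,"roll":0},{"dx":-0.108,"dy":-0.37,"dz":0.1,"fingers":-0.4,"roll":0},{"dx":-0.108,"dy":-0.37,"dz":0.1,"fingers":-0.4,"roll":0},{"dx":-0.108,"dy":-0.37,"dz":0.1,"fingers":-0.4,"roll":0},{"dx":-0.108,"dy":-0.37,"dz":0.1,"fingers":-0.4,"roll":0}])

```text
time: 2.15
tool_pos: [0.5218, -0.1974, 0.0999]
tcp_rot: [0.156, -3.136, -0.002]
wrist_force: [-0.6, 0.7, -0.3]
width: 0.699
grip_force: 0.0
```

```bash
python3 - <<'E'
from h import *
snap('side','s2')
plan((523,-206,40,95.8),(523,-206,3,95.8))
E
```

```text
t 2.20 pos [ 521.5 -196.4  100.3] ydir 95.8 tilt [ 0.002  0.001 -1.   ] q6 -2.08 w 0.699 g 0.0 F [-0.1  0.2 -0.3]
(523, -206, 40, 95.8) dx -0.0006 dy -0.0098 dz 0.0603 roll -0.0
(523, -206, 3, 95.8) dx -0.0006 dy -0.0099 dz 0.0973 roll -0.0
```

Emit:
step_arm(commands=[{"dx":-0.001,"dy":-0.01,"dz":0.04,"fingers":-0.4,"roll":0},{"dx":-0.001,"dy":-0.01,"dz":0.08,"fingers":-0.4,"roll":0},{"dx":-0.001,"dy":-0.01,"dz":0.08,"fingers":-0.4,"roll":0}])

```text
time: 2.58
tool_pos: [0.5205, -0.2035, 0.0181]
tcp_rot: [0.162, -3.13, -0.006]
wrist_force: [0.1, 0.9, 0.7]
width: 0.703
grip_force: 0.0
```

```bash
python3 - <<'E'
from h import *
a,d=snap('side','s3')
plan((523,-206,3,95.8))
u,v=pix('side',read_state()['tool_pos']).astype(int); print(u,v)
cv2.circle(a,(u,v),1,(0,0,255),-1)
cv2.imwrite('pics/s3c.png',cv2.resize(a[v-50:v+30,u-50:u+50],None,fx=6,fy=6,interpolation=cv2.INTER_CUBIC))
E
```

```text
t 2.62 pos [ 522.5 -204.5   20.3] ydir 95.9 tilt [ 0.003  0.002 -1.   ] q6 -2.09 w 0.703 g 0.0 F [0.1 0.7 0.2]
(523, -206, 3, 95.8) dx -0.0004 dy -0.0015 dz 0.0173 roll 0.1
336 282
```

View pics/s3c.png

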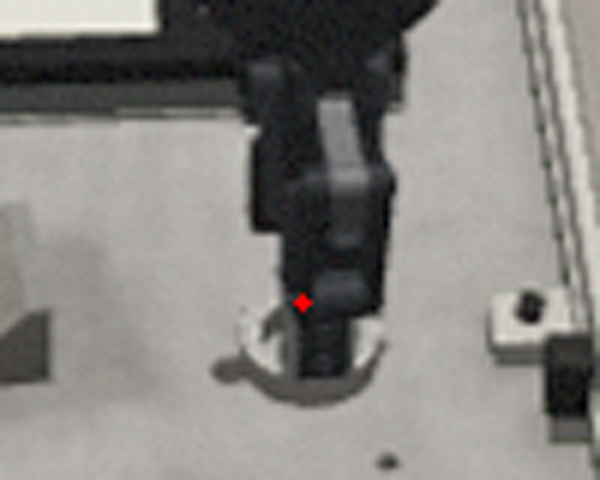

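```bash
python3 - <<'E'
from h import *
for y in(-.235,-.24,-.25):
  for z in (.02,.025,.03): print(y,z,pix('side',[.526,y,z]))
E
```

```text
-0.235 0.02 [339.34797503 294.66628975]
-0.235 0.025 [339.43697787 292.60276153]
-0.235 0.03 [339.52649794 290.52724127]
-0.24 0.02 [339.51037006 296.64476016]
-0.24 0.025 [339.60017211 294.57940427]
-0.24 0.03 [339.69049796 292.5020015 ]
-0.25 0.02 [339.83875569 300.64550615]
-0.25 0.025 [339.93018445 298.57658268]
-0.25 0.03 [340.02215045 296.49550192]
```

The near fingertip, crop (325,378), sits about 5 mm above the TCP, which fits the swing-back. I'm going down to z 2.5 mm and closing.

Emit:
step_arm(commands=[{"dx":0,"dy":-0.0015,"dz":0.01,"fingers":-0.4,"roll":0},{"dx":0,"dy":-0.0015,"dz":0.018,"fingers":-0.4,"roll":0},{"dx":0,"dy":-0.0015,"dz":0.018,"fingers":0.6,"roll":0},{"dx":0,"dy":-0.0015,"dz":0.018,"fingers":0.6,"roll":0},{"dx":0,"dy":-0.0015,"dz":0.018,"fingers":0.6,"roll":0},{"dx":0,"dy":-0.0015,"dz":0.018,"fingers":0.6,"roll":0}], squeeze=40)

```text
time: 3.38
tool_pos: [0.5247, -0.2085, 0.0033]
tcp_rot: [-0.159, 3.137, -0.001]
wrist_force: [0.2, 1.1, 1.9]
width: 0.466
grip_force: 40.5
```

```bash
python3 - <<'E'
from h import *
plan((523,-206,70,95.8),(454.2,133,70,95.8))
E
```

```text
t 3.38 pos [ 524.7 -208.5    3.3] ydir 95.8 tilt [-0.001 -0.    -1.   ] q6 -2.09 w 0.466 g 40.5 F [0.2 1.1 1.9]
(523, -206, 70, 95.8) dx 0.0014 dy 0.0026 dz -0.0667 roll 0.0
(454.2, 133, 70, 95.8) dx 0.0355 dy 0.3468 dz -0.0668 roll 0.0
```

Emit:
step_arm(commands=[{"dx":0,"dy":0,"dz":-0.06,"fingers":0.6,"roll":0},{"dx":0.0355,"dy":0.345,"dz":-0.067,"fingers":0.6,"roll":0},{"dx":0.0355,"dy":0.345,"dz":-0.067,"fingers":0.6,"roll":0},{"dx":0.0355,"dy":0.345,"dz":-0.067,"fingers":0.6,"roll":0},{"dx":0.0355,"dy":0.345,"dz":-0.067,"fingers":0.6,"roll":0},{"dx":0.0355,"dy":0.345,"dz":-0.067,"fingers":0.6,"roll":0},{"dx":0.0355,"dy":0.345,"dz":-0.067,"fingers":0.6,"roll":0},{"dx":0.0355,"dy":0.345,"dz":-0.067,"fingers":0.6,"roll":0}])

```text
time: 4.38
tool_pos: [0.4533, 0.1333, 0.0699]
tcp_rot: [0.166, -3.137, -0.0]
wrist_force: [-0.6, -0.8, -0.3]
width: 0.463
grip_force: 40.7
```

```bash
python3 - <<'E'
from h import *
a,d=snap('side','s4')
plan((454.2,133,30,95.8),(454.2,133,8,95.8))
u,v=pix('side',read_state()['tool_pos']).astype(int); print(u,v)
cv2.imwrite('pics/s4c.png',cv2.resize(a[v-40:v+60,u-60:u+60],None,fx=5,fy=5,interpolation=cv2.INTER_CUBIC))
E
```

```text
t 4.42 pos [453.6 132.1  69.8] ydir 96.0 tilt [ 0. -0. -1.] q6 -1.44 w 0.464 g 40.7 F [0.7 0.2 0.3]
(454.2, 133, 30, 95.8) dx -0.0007 dy 0.0009 dz 0.0398 roll 0.2
(454.2, 133, 8, 95.8) dx -0.0007 dy 0.0009 dz 0.0618 roll 0.2
297 161
```

View pics/s4c.png

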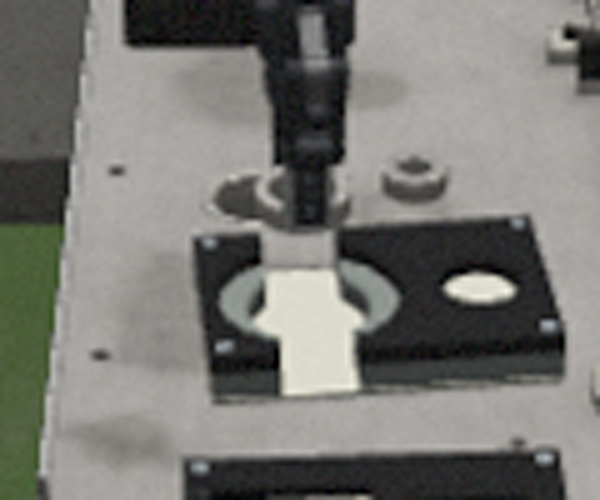

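The ring hangs flat in the jaws, crop (302,195), in line with the channel. I'm lowering and releasing it.

Emit:
step_arm(commands=[{"dx":-0.0005,"dy":0.001,"dz":0.035,"fingers":0.6,"roll":0},{"dx":-0.0005,"dy":0.001,"dz":0.055,"fingers":0.6,"roll":0},{"dx":-0.0005,"dy":0.001,"dz":0.062,"fingers":0.6,"roll":0},{"dx":-0.0005,"dy":0.001,"dz":0.062,"fingers":0.6,"roll":0},{"dx":-0.0005,"dy":0.001,"dz":0.062,"fingers":-0.2,"roll":0},{"dx":-0.0005,"dy":0.001,"dz":0.062,"fingers":-0.2,"roll":0},{"dx":-0.0005,"dy":0.001,"dz":0.062,"fingers":-0.2,"roll":0}])

```text
time: 5.3
tool_pos: [0.4547, 0.1323, 0.0082]
tcp_rot: [-0.159, 3.137, 0.0]
wrist_force: [0.8, 0.2, 0.6]
width: 0.599
grip_force: 0.0
```

```bash
python3 - <<'E'
from h import *
plan((454.2,133,100,95.8),(526,-397,120,95.8))
E
```

```text
t 5.30 pos [454.7 132.3   8.2] ydir 95.8 tilt [-0.001  0.    -1.   ] q6 -1.44 w 0.599 g 0.0 F [0.8 0.2 0.6]
(454.2, 133, 100, 95.8) dx 0.0003 dy 0.0007 dz -0.0918 roll 0.0
(526, -397, 120, 95.8) dx -0.0175 dy -0.5338 dz -0.1118 roll 0.0
```

Emit:
step_arm(commands=[{"dx":0,"dy":0,"dz":-0.06,"fingers":-0.2,"roll":0},{"dx":0,"dy":-0.02,"dz":-0.112,"fingers":-1,"roll":0},{"dx":-0.0175,"dy":-0.53,"dz":-0.112,"fingers":-1,"roll":0},{"dx":-0.0175,"dy":-0.53,"dz":-0.112,"fingers":-1,"roll":0},{"dx":-0.0175,"dy":-0.53,"dz":-0.112,"fingers":-1,"roll":0},{"dx":-0.0175,"dy":-0.53,"dz":-0.112,"fingers":-1,"roll":0},{"dx":-0.0175,"dy":-0.53,"dz":-0.112,"fingers":-1,"roll":0},{"dx":-0.0175,"dy":-0.53,"dz":-0.112,"fingers":-1,"roll":0}])

```text
time: 6.3
tool_pos: [0.5073, -0.2611, 0.1201]
tcp_rot: [-0.159, 3.137, -0.0]
wrist_force: [1.4, 0.2, -0.1]
width: 0.998
grip_force: 0.0
```

```bash
python3 - <<'E'
from h import *
im,d=snap('top','t5'); W=cloud('top',d)*1000
m=(W[...,0]>380)&(W[...,0]<520)&(W[...,1]>60)&(W[...,1]<200)
g=(abs(W[...,0]-454)<35)&(abs(W[...,1]-133)<35)
plan((526,-397,120,95.8))
cv2.imwrite('pics/t5c.png',cv2.resize(im[185:270,190:330],None,fx=5,fy=5,interpolation=cv2.INTER_CUBIC))
E
```

```text
t 6.35 pos [ 508.8 -268.8  120.9] ydir 95.7 tilt [-0.003 -0.007 -1.   ] q6 -2.19 w 0.999 g 0.0 F [ 2.7 -5.6  1.3]
(526, -397, 120, 95.8) dx -0.0044 dy -0.1293 dz 0.0019 roll -0.1
```

View pics/t5c.png

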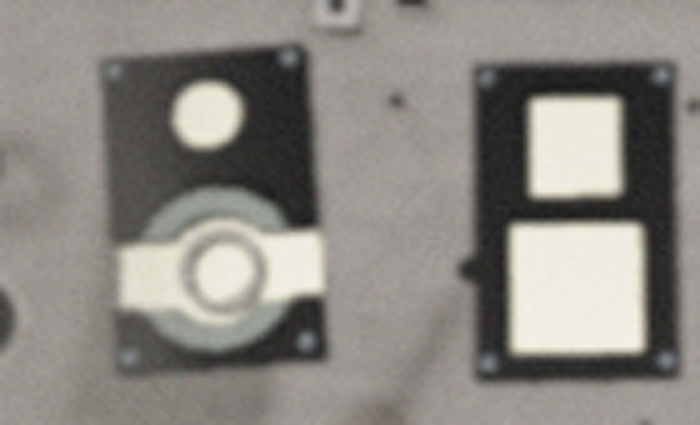

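The ring lies concentric on the floor, crop (223,271). Nozzle next.

Emit:
step_arm(commands=[{"dx":-0.0045,"dy":-0.128,"dz":0.0,"fingers":-1,"roll":0},{"dx":-0.0045,"dy":-0.128,"dz":0.0,"fingers":-1,"roll":0},{"dx":-0.0045,"dy":-0.128,"dz":0.0,"fingers":-1,"roll":0},{"dx":-0.0045,"dy":-0.128,"dz":0.0,"fingers":-1,"roll":0},{"dx":-0.0045,"dy":-0.128,"dz":0.0,"fingers":-1,"roll":0}])

```text
time: 6.98
tool_pos: [0.5244, -0.3842, 0.1197]
tcp_rot: [0.161, -3.137, -0.002]
wrist_force: [0.2, 1.3, 0.3]
width: 0.997
grip_force: 0.0
```

```bash
python3 - <<'E'
from h import *
plan((526,-397,25,95.8))
im,d=snap('side','s6')
cv2.imwrite('pics/s6c.png',cv2.resize(im[270:400,280:420],None,fx=4,fy=4,interpolation=cv2.INTER_CUBIC))
E
```

```text
t 6.97 pos [ 524.4 -384.2  119.7] ydir 95.9 tilt [ 0.001  0.001 -1.   ] q6 -2.34 w 0.997 g 0.0 F [0.2 1.3 0.3]
(526, -397, 25, 95.8) dx -0.0004 dy -0.0130 dz 0.0946 roll 0.1
```

View pics/s6c.png

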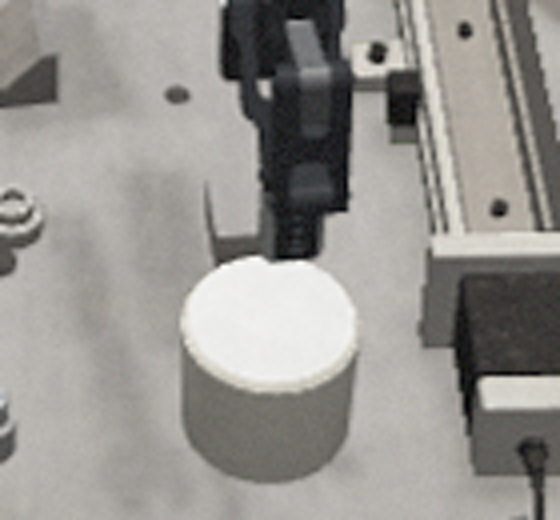

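The gripper hangs over the nozzle, still 13 mm short in y. I'm centring it, then going down.

Emit:
step_arm(commands=[{"dx":-0.0005,"dy":-0.0125,"dz":0.0,"fingers":-1,"roll":0},{"dx":-0.0005,"dy":-0.0125,"dz":0.0,"fingers":-1,"roll":0},{"dx":-0.0005,"dy":-0.0125,"dz":0.03,"fingers":-1,"roll":0}])

```text
time: 7.4
tool_pos: [0.5289, -0.4002, 0.0932]
tcp_rot: [-0.159, 3.132, -0.008]
wrist_force: [0.7, -0.6, -0.2]
width: 1.0
grip_force: 0.0
```

```bash
python3 -c "
from h import *
plan((526,-396.5,25,95.8))"
```

```text
t 7.40 pos [ 528.9 -400.2   93.2] ydir 95.8 tilt [-0.005 -0.005 -1.   ] q6 -2.36 w 1.000 g 0.0 F [ 0.7 -0.6 -0.2]
(526, -396.5, 25, 95.8) dx 0.0028 dy 0.0043 dz 0.0681 roll 0.0
```

Emit:
step_arm(commands=[{"dx":0,"dy":0,"dz":0,"fingers":-1,"roll":0},{"dx":0,"dy":0,"dz":0,"fingers":-1,"roll":0}])

```text
time: 7.65
tool_pos: [0.5265, -0.3983, 0.0903]
tcp_rot: [0.159, -3.138, -0.0]
wrist_force: [0.6, 0.7, 0.2]
width: 0.998
grip_force: 0.0
```

```bash
python3 -c "
from h import *
plan((526,-396.5,25,95.8))"
```

```text
t 7.65 pos [ 526.5 -398.3   90.3] ydir 95.8 tilt [ 0.  0. -1.] q6 -2.36 w 0.998 g 0.0 F [0.6 0.7 0.2]
(526, -396.5, 25, 95.8) dx 0.0003 dy 0.0018 dz 0.0653 roll 0.0
```

Emit:
step_arm(commands=[{"dx":0,"dy":0.0015,"dz":0.025,"fingers":-1,"roll":0},{"dx":0,"dy":0.0015,"dz":0.05,"fingers":-1,"roll":0},{"dx":0,"dy":0.0015,"dz":0.065,"fingers":-1,"roll":0},{"dx":0,"dy":0.0015,"dz":0.065,"fingers":-1,"roll":0},{"dx":0,"dy":0.0015,"dz":0.065,"fingers":0.2,"roll":0},{"dx":0,"dy":0.0015,"dz":0.065,"fingers":0.2,"roll":0},{"dx":0,"dy":0.0015,"dz":0.065,"fingers":0.2,"roll":0}], squeeze=40)

```text
time: 8.52
tool_pos: [0.5274, -0.3977, 0.0266]
tcp_rot: [-0.159, 3.135, -0.003]
wrist_force: [0.1, -0.6, 3.7]
width: 0.783
grip_force: 45.7
```

```bash
python3 -c "
from h import *
plan((526,-396.5,110,95.8),(454.2,133,110,95.8))"
```

```text
t 8.53 pos [ 527.4 -397.7   26.6] ydir 95.8 tilt [-0.002 -0.002 -1.   ] q6 -2.36 w 0.783 g 45.7 F [ 0.1 -0.6  3.7]
(526, -396.5, 110, 95.8) dx 0.0011 dy 0.0011 dz -0.0834 roll 0.0
(454.2, 133, 110, 95.8) dx 0.0189 dy 0.5352 dz -0.0845 roll 0.0
```

Emit:
step_arm(commands=[{"dx":0,"dy":0,"dz":-0.03,"fingers":0.2,"roll":0},{"dx":0,"dy":0,"dz":-0.085,"fingers":0.2,"roll":0},{"dx":0.0185,"dy":0.535,"dz":-0.085,"fingers":0.2,"roll":0},{"dx":0.0185,"dy":0.535,"dz":-0.085,"fingers":0.2,"roll":0},{"dx":0.0185,"dy":0.535,"dz":-0.085,"fingers":0.2,"roll":0},{"dx":0.0185,"dy":0.535,"dz":-0.085,"fingers":0.2,"roll":0},{"dx":0.0185,"dy":0.535,"dz":-0.085,"fingers":0.2,"roll":0},{"dx":0.0185,"dy":0.535,"dz":-0.085,"fingers":0.2,"roll":0}])

```text
time: 9.52
tool_pos: [0.4746, -0.0235, 0.1099]
tcp_rot: [-0.159, 3.137, 0.0]
wrist_force: [1.3, 0.3, -1.3]
width: 0.781
grip_force: 45.8
```

```bash
python3 -c "
from h import *
plan((454.2,133,110,95.8))"
```

```text
t 9.53 pos [474.6 -23.5 109.9] ydir 95.8 tilt [-0. -0. -1.] q6 -1.77 w 0.781 g 45.8 F [ 1.3  0.3 -1.3]
(454.2, 133, 110, 95.8) dx 0.0045 dy 0.1577 dz -0.0001 roll -0.0
```

Emit:
step_arm(commands=[{"dx":0.0045,"dy":0.157,"dz":0,"fingers":0.2,"roll":0},{"dx":0.0045,"dy":0.157,"dz":0,"fingers":0.2,"roll":0},{"dx":0.0045,"dy":0.157,"dz":0,"fingers":0.2,"roll":0},{"dx":0.0045,"dy":0.157,"dz":0,"fingers":0.2,"roll":0},{"dx":0.0045,"dy":0.157,"dz":0,"fingers":0.2,"roll":0},{"dx":0.0045,"dy":0.157,"dz":0,"fingers":0.2,"roll":0}])

```text
time: 10.28
tool_pos: [0.455, 0.1295, 0.1098]
tcp_rot: [0.157, -3.137, 0.001]
wrist_force: [-0.3, 0.1, -1.6]
width: 0.784
grip_force: 45.8
```

```bash
python3 - <<'E'
from h import *
plan((454.2,133,43,95.8))
im,d=snap('side','s7')
W=cloud('side',d)*1000; m=(im.min(2)>0)&(W[...,2]>25)&(W[...,2]<110)&(abs(W[...,0]-454)<50)&(abs(W[...,1]-120)<60)
p=W[m]; 
b=(im[...,:3].mean(2)>0)
for z in range(30,100,10):
  q=p[abs(p[:,2]-z)<5]
  if len(q)>5: print(z,len(q),q[:,0].min(),q[:,0].max(),q[:,1].min())
cv2.imwrite('pics/s7c.png',cv2.resize(im[100:220,240:380],None,fx=4,fy=4,interpolation=cv2.INTER_CUBIC))
E
```

```text
t 10.28 pos [455.  129.5 109.8] ydir 95.7 tilt [ 0. -0. -1.] q6 -1.45 w 0.784 g 45.8 F [-0.3  0.1 -1.6]
(454.2, 133, 43, 95.8) dx 0.0004 dy 0.0036 dz 0.0668 roll -0.1
30 342 404.6353260634096 503.96462733451597 73.86673679411126
90 103 423.0607324495341 487.6078114834424 92.46252807923926
```

View pics/s7c.png

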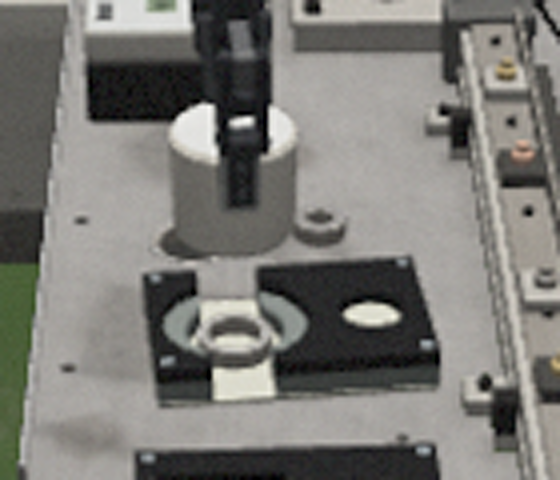

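The nozzle hangs upright and clear above the pocket with the ring, crop (233,335), beneath it. I'm lowering it.

Emit:
step_arm(commands=[{"dx":0.0,"dy":0.0035,"dz":0.0,"fingers":0.2,"roll":0},{"dx":0.0,"dy":0.0035,"dz":0.03,"fingers":0.2,"roll":0},{"dx":0.0,"dy":0.0035,"dz":0.05,"fingers":0.2,"roll":0},{"dx":0.0,"dy":0.0035,"dz":0.062,"fingers":0.2,"roll":0},{"dx":0.0,"dy":0.0035,"dz":0.066,"fingers":0.2,"roll":0},{"dx":0.0,"dy":0.0035,"dz":0.066,"fingers":0.2,"roll":0}])

```text
time: 11.08
tool_pos: [0.4552, 0.134, 0.0444]
tcp_rot: [-0.159, 3.137, 0.0]
wrist_force: [-0.8, -0.3, -1.3]
width: 0.783
grip_force: 46.1
```

```bash
python3 - <<'E'
from h import *
plan((454.2,133,43,95.8))
E
```

```text
t 11.07 pos [455.2 134.   44.4] ydir 95.8 tilt [-0.001  0.    -1.   ] q6 -1.44 w 0.783 g 46.1 F [-0.8 -0.3 -1.3]
(454.2, 133, 43, 95.8) dx 0.0011 dy -0.0009 dz 0.0014 roll 0.0
```

Emit:
step_arm(commands=[{"dx":0.0,"dy":0.0,"dz":0.001,"fingers":0.2,"roll":0},{"dx":0.0,"dy":0.0,"dz":0.0015,"fingers":0.2,"roll":0},{"dx":0.0,"dy":0.0,"dz":0.0015,"fingers":-0.4,"roll":0},{"dx":0.0,"dy":0.0,"dz":0.0015,"fingers":-1,"roll":0},{"dx":0.0,"dy":0.0,"dz":0.0015,"fingers":-1,"roll":0},{"dx":0.0,"dy":0.0,"dz":0.0015,"fingers":-1,"roll":0}])

```text
time: 11.82
tool_pos: [0.4545, 0.1339, 0.0423]
tcp_rot: [0.159, -3.137, 0.0]
wrist_force: [-0.7, -0.5, 0.2]
width: 0.998
grip_force: 0.0
```

```bash
python3 - <<'E'
from h import *
plan((454.2,133,120,95.8))
E
```

```text
t 11.82 pos [454.5 133.9  42.3] ydir 95.8 tilt [ 0. -0. -1.] q6 -1.44 w 0.998 g 0.0 F [-0.7 -0.5  0.2]
(454.2, 133, 120, 95.8) dx 0.0004 dy -0.0009 dz -0.0777 roll 0.0
```

Emit:
step_arm(commands=[{"dx":0.0,"dy":0.0,"dz":-0.05,"fingers":-1,"roll":0},{"dx":0.0,"dy":0.0,"dz":-0.08,"fingers":-1,"roll":0},{"dx":0.0,"dy":-0.05,"dz":-0.08,"fingers":-0.2,"roll":10},{"dx":0.09,"dy":-0.534,"dz":-0.08,"fingers":-0.2,"roll":20.8},{"dx":0.09,"dy":-0.534,"dz":-0.08,"fingers":-0.2,"roll":20.8},{"dx":0.09,"dy":-0.534,"dz":-0.08,"fingers":-0.2,"roll":20.8},{"dx":0.09,"dy":-0.534,"dz":-0.08,"fingers":-0.2,"roll":20.8},{"dx":0.09,"dy":-0.534,"dz":-0.08,"fingers":-0.2,"roll":20.8}])

```text
time: 12.82
tool_pos: [0.4335, -0.2292, 0.1225]
tcp_rot: [0.41, 3.114, -0.0]
wrist_force: [2.5, 0.3, -0.1]
width: 0.6
grip_force: 0.0
```

```bash
python3 - <<'E'
from h import *
plan((419.5,-405.5,80,75))
im,d=snap('top','t8')
W=cloud('top',d)*1000; p=W[(W[...,2]>60)&(W[...,2]<95)&(abs(W[...,0]-454)<60)&(abs(W[...,1]-133)<60)]
print(len(p),np.percentile(p[:,2],[5,50,95]),cv2.minEnclosingCircle(p[:,:2].astype(np.float32)))
A=np.c_[p[:,:2]-p[:,:2].mean(0),np.ones(len(p))]; print(np.linalg.lstsq(A,p[:,2],rcond=None)[0])
E
```

```text
t 12.82 pos [ 433.5 -229.2  122.5] ydir 75.0 tilt [-0.001  0.    -1.   ] q6 -1.85 w 0.600 g 0.0 F [ 2.5  0.3 -0.1]
(419.5, -405.5, 80, 75) dx -0.0320 dy -0.1739 dz 0.0425 roll 0.0
684 [71.97280418 76.67963875 80.28432318] ((454.59991455078125, 134.28363037109375), 33.93031311035156)
[1.65532144e-02 3.98186236e-02 7.63599050e+01]
```

The nozzle is seated: top at about z 78 (79 expected), centred at (454.6,134.3). Bush next.

Emit:
step_arm(commands=[{"dx":-0.032,"dy":-0.174,"dz":0.04,"fingers":-0.2,"roll":0},{"dx":-0.032,"dy":-0.174,"dz":0.04,"fingers":-0.2,"roll":0},{"dx":-0.032,"dy":-0.174,"dz":0.04,"fingers":-0.2,"roll":0},{"dx":-0.032,"dy":-0.174,"dz":0.04,"fingers":-0.2,"roll":0},{"dx":-0.032,"dy":-0.174,"dz":0.04,"fingers":-0.2,"roll":0},{"dx":-0.032,"dy":-0.174,"dz":0.04,"fingers":-0.2,"roll":0}])

```text
time: 13.62
tool_pos: [0.4201, -0.4022, 0.0825]
tcp_rot: [-0.408, -3.115, -0.001]
wrist_force: [-0.7, -0.6, -0.8]
width: 0.598
grip_force: 0.0
```

```bash
python3 - <<'E'
from h import *
plan((419.5,-405.5,12,75))
E
```

```text
t 13.62 pos [ 420.1 -402.2   82.5] ydir 75.1 tilt [ 0.  0. -1.] q6 -2.12 w 0.598 g 0.0 F [-0.7 -0.6 -0.8]
(419.5, -405.5, 12, 75) dx -0.0002 dy -0.0034 dz 0.0705 roll 0.1
```

Emit:
step_arm(commands=[{"dx":0,"dy":-0.0035,"dz":0.03,"fingers":-0.2,"roll":0},{"dx":0,"dy":-0.0035,"dz":0.06,"fingers":-0.2,"roll":0},{"dx":0,"dy":-0.0035,"dz":0.0715,"fingers":-0.2,"roll":0},{"dx":0,"dy":-0.0035,"dz":0.0715,"fingers":-0.2,"roll":0},{"dx":0,"dy":-0.0035,"dz":0.0715,"fingers":1,"roll":0},{"dx":0,"dy":-0.0035,"dz":0.0715,"fingers":1,"roll":0},{"dx":0,"dy":-0.0035,"dz":0.0715,"fingers":1,"roll":0},{"dx":0,"dy":-0.0035,"dz":0.0715,"fingers":1,"roll":0}], squeeze=40)

```text
time: 14.62
tool_pos: [0.42, -0.4079, 0.0126]
tcp_rot: [0.41, 3.113, -0.002]
wrist_force: [-1.2, 0.4, 6.1]
width: 0.19
grip_force: 39.2
```

```bash
python3 - <<'E'
from h import *
plan((419.5,-405.5,120,75),(530.8,140.7,120,75))
E
```

```text
t 14.62 pos [ 420.  -407.9   12.6] ydir 75.0 tilt [-0.002 -0.001 -1.   ] q6 -2.12 w 0.190 g 39.2 F [-1.2  0.4  6.1]
(419.5, -405.5, 120, 75) dx 0.0008 dy 0.0021 dz -0.1075 roll -0.0
(530.8, 140.7, 120, 75) dx 0.0347 dy 0.5585 dz -0.1082 roll -0.0
```

Emit:
step_arm(commands=[{"dx":0,"dy":0,"dz":-0.05,"fingers":1,"roll":0},{"dx":0,"dy":0,"dz":-0.108,"fingers":1,"roll":0},{"dx":0.035,"dy":0.558,"dz":-0.108,"fingers":1,"roll":0},{"dx":0.035,"dy":0.558,"dz":-0.108,"fingers":1,"roll":0},{"dx":0.035,"dy":0.558,"dz":-0.108,"fingers":1,"roll":0},{"dx":0.035,"dy":0.558,"dz":-0.108,"fingers":1,"roll":0},{"dx":0.035,"dy":0.558,"dz":-0.108,"fingers":1,"roll":0},{"dx":0.035,"dy":0.558,"dz":-0.108,"fingers":1,"roll":0}])

```text
time: 15.62
tool_pos: [0.4932, -0.0375, 0.1192]
tcp_rot: [0.41, 3.114, -0.0]
wrist_force: [0.5, -0.1, 0.4]
width: 0.188
grip_force: 39.2
```

```bash
python3 - <<'E'
from h import *
plan((530.8,140.7,120,75))
E
```

```text
t 15.62 pos [493.2 -37.5 119.2] ydir 75.0 tilt [-0.001  0.    -1.   ] q6 -1.44 w 0.188 g 39.2 F [ 0.5 -0.1  0.4]
(530.8, 140.7, 120, 75) dx 0.0099 dy 0.1819 dz -0.0008 roll -0.0
```

Emit:
step_arm(commands=[{"dx":0.01,"dy":0.18,"dz":0,"fingers":1,"roll":0},{"dx":0.01,"dy":0.18,"dz":0,"fingers":1,"roll":0},{"dx":0.01,"dy":0.18,"dz":0,"fingers":1,"roll":0},{"dx":0.01,"dy":0.18,"dz":0,"fingers":1,"roll":0},{"dx":0.01,"dy":0.18,"dz":0.03,"fingers":1,"roll":0},{"dx":0.01,"dy":0.18,"dz":0.06,"fingers":1,"roll":0},{"dx":0.01,"dy":0.18,"dz":0.06,"fingers":1,"roll":0}])

```text
time: 16.5
tool_pos: [0.5269, 0.1354, 0.0562]
tcp_rot: [-0.41, -3.108, 0.004]
wrist_force: [0.5, 0.2, -0.2]
width: 0.189
grip_force: 39.3
```

```bash
python3 - <<'E'
from h import *
plan((530.8,140.7,29.5,75))
im,d=snap('side','s9')
W=cloud('side',d)*1000; p=W[(W[...,2]>38)&(W[...,2]<58)&(abs(W[...,0]-530)<25)&(abs(W[...,1]-140)<25)]
print(len(p),p.min(0),p.max(0),p.mean(0))
cv2.imwrite('pics/s9c.png',cv2.resize(im[100:210,260:390],None,fx=6,fy=5,interpolation=cv2.INTER_CUBIC))
E
```

```text
t 16.50 pos [526.9 135.4  56.2] ydir 75.0 tilt [ 0.006 -0.003 -1.   ] q6 -1.10 w 0.189 g 39.3 F [ 0.5  0.2 -0.2]
(530.8, 140.7, 29.5, 75) dx -0.0026 dy 0.0062 dz 0.0267 roll -0.0
32 [516.11014502 119.7254878   42.81385216] [536.9867771  145.43358272  57.94819106] [526.84436689 128.88339745  49.84660214]
```

Emit:
step_arm(commands=[{"dx":0,"dy":0.002,"dz":0.01,"fingers":1,"roll":0},{"dx":0,"dy":0.002,"dz":0.01,"fingers":1,"roll":0},{"dx":0,"dy":0.002,"dz":0.01,"fingers":1,"roll":0}])

```text
time: 16.92
tool_pos: [0.531, 0.1391, 0.0496]
tcp_rot: [0.409, 3.114, 0.001]
wrist_force: [0.5, 0.1, -0.4]
width: 0.188
grip_force: 39.3
```

```bash
python3 - <<'E'
from h import *
plan((530.8,140.7,29.5,75))
im,d=snap('side','s9')
W=cloud('side',d)*1000; p=W[(W[...,2]>30)&(W[...,2]<52)&(abs(W[...,0]-530)<25)&(abs(W[...,1]-140)<25)]
print(len(p),p.min(0),p.max(0),p.mean(0))
cv2.imwrite('pics/s9c.png',cv2.resize(im[110:210,270:390],None,fx=6,fy=6,interpolation=cv2.INTER_CUBIC))
E
```

```text
t 16.93 pos [531.  139.1  49.6] ydir 75.0 tilt [-0.001  0.    -1.   ] q6 -1.10 w 0.188 g 39.3 F [ 0.5  0.1 -0.4]
(530.8, 140.7, 29.5, 75) dx 0.0006 dy 0.0015 dz 0.0201 roll 0.0
33 [518.52619654 124.42547167  35.22601926] [541.55864923 146.21541537  51.91798541] [529.71206923 132.29281527  43.42318188]
```

View pics/s9c.png

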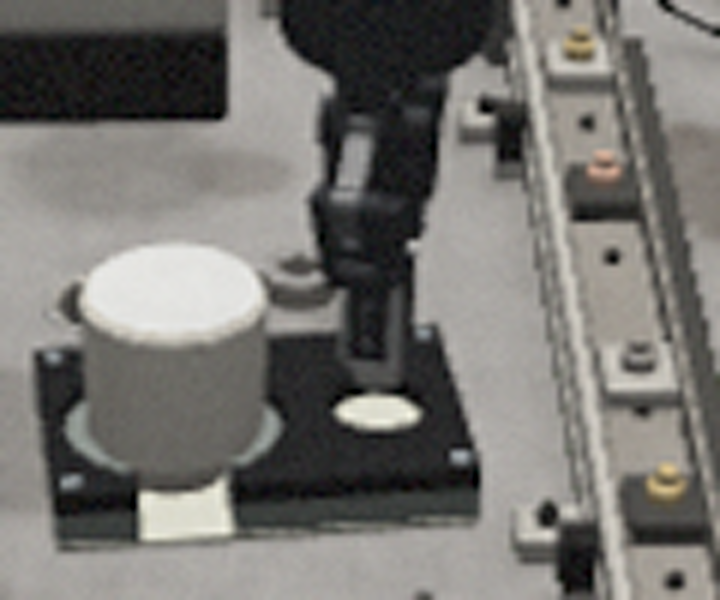

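The nozzle stands upright in its pocket and the bush hangs above the small pocket, crop (378,410). I'm lowering and releasing the bush.

Emit:
step_arm(commands=[{"dx":0,"dy":0.0015,"dz":0.01,"fingers":1,"roll":0},{"dx":0,"dy":0.0015,"dz":0.018,"fingers":1,"roll":0},{"dx":0,"dy":0.0015,"dz":0.0205,"fingers":1,"roll":0},{"dx":0,"dy":0.0015,"dz":0.0205,"fingers":1,"roll":0},{"dx":0,"dy":0.0015,"dz":0.0205,"fingers":0.1,"roll":0},{"dx":0,"dy":0.0015,"dz":0.0205,"fingers":0.1,"roll":0},{"dx":0,"dy":0.0015,"dz":0.0205,"fingers":0.1,"roll":0}])

```text
time: 17.85
tool_pos: [0.5305, 0.1404, 0.0279]
tcp_rot: [-0.409, -3.114, 0.0]
wrist_force: [-0.1, -0.4, 0.2]
width: 0.447
grip_force: 0.0
```

```bash
python3 - <<'E'
from h import *
plan((530.8,140.7,120,75),(417.3,-192.8,110,7.8))
E
```

```text
t 17.85 pos [530.5 140.4  27.9] ydir 75.0 tilt [ 0.001 -0.    -1.   ] q6 -1.10 w 0.447 g 0.0 F [-0.1 -0.4  0.2]
(530.8, 140.7, 120, 75) dx -0.0001 dy 0.0003 dz -0.0921 roll 0.0
(417.3, -192.8, 110, 7.8) dx 0.0233 dy -0.3512 dz -0.0819 roll 67.2
```

Emit:
step_arm(commands=[{"dx":0,"dy":0,"dz":-0.045,"fingers":0.1,"roll":0},{"dx":0,"dy":0,"dz":-0.092,"fingers":0.1,"roll":0},{"dx":0.023,"dy":-0.351,"dz":-0.082,"fingers":-0.55,"roll":67.2},{"dx":0.023,"dy":-0.351,"dz":-0.082,"fingers":-0.55,"roll":67.2},{"dx":0.023,"dy":-0.351,"dz":-0.082,"fingers":-0.55,"roll":67.2},{"dx":0.023,"dy":-0.351,"dz":-0.082,"fingers":-0.55,"roll":67.2},{"dx":0.023,"dy":-0.351,"dz":-0.082,"fingers":-0.55,"roll":67.2},{"dx":0.023,"dy":-0.351,"dz":-0.082,"fingers":-0.55,"roll":67.2}])

```text
time: 18.85
tool_pos: [0.4167, -0.1948, 0.1103]
tcp_rot: [2.017, 2.408, -0.0]
wrist_force: [0.7, 0.2, -0.5]
width: 0.773
grip_force: 0.0
```

```bash
python3 - <<'E'
from h import *
plan((417.3,-192.8,80,7.8))
im,d=snap('top','t10')
W=cloud('top',d)*1000; p=W[(W[...,2]>29)&(W[...,2]<55)&(abs(W[...,0]-531)<25)&(abs(W[...,1]-140)<25)]
print('bush',len(p),p.min(0),p.max(0),p.mean(0))
im,d=snap('side','s10')
W=cloud('side',d)*1000; p=W[(W[...,2]>31)&(W[...,2]<55)&(abs(W[...,0]-531)<25)&(abs(W[...,1]-140)<25)]
print('bush',len(p),p.min(0),p.max(0),p.mean(0))
E
```

```text
t 18.85 pos [ 416.7 -194.8  110.3] ydir 10.1 tilt [-0. -0. -1.] q6 -0.67 w 0.773 g 0.0 F [ 0.7  0.2 -0.5]
(417.3, -192.8, 80, 7.8) dx 0.0019 dy 0.0010 dz 0.0303 roll 2.3
bush 47 [511.6823099  120.61162635  29.27733978] [546.77504578 159.46876112  48.90312826] [528.62102697 139.77602403  38.27318007]
bush 64 [521.4375027  127.80491266  31.34148162] [537.52559839 147.75977409  48.94099706] [529.23829063 137.03540938  39.98599084]
```

The slim bush stands in its pocket, its top at about z 47 as expected. V-block next.

Emit:
step_arm(commands=[{"dx":0.001,"dy":0.001,"dz":0.04,"fingers":-0.55,"roll":2.3},{"dx":0.001,"dy":0.001,"dz":0.06,"fingers":-0.55,"roll":2.3},{"dx":0.001,"dy":0.001,"dz":0.06,"fingers":-0.55,"roll":2.3},{"dx":0.001,"dy":0.001,"dz":0.06,"fingers":-0.55,"roll":2.3}])

```text
time: 19.45
tool_pos: [0.4195, -0.1913, 0.0511]
tcp_rot: [2.054, 2.376, 0.001]
wrist_force: [0.0, 0.1, 0.4]
width: 0.773
grip_force: 0.0
```

```bash
python3 - <<'E'
from h import *
plan((417.3,-193,9,7.8))
E
```

```text
t 19.45 pos [ 419.5 -191.3   51.1] ydir 8.3 tilt [-0.     0.001 -1.   ] q6 -0.63 w 0.773 g 0.0 F [0.  0.1 0.4]
(417.3, -193, 9, 7.8) dx -0.0014 dy -0.0024 dz 0.0421 roll 0.5
```

Emit:
step_arm(commands=[{"dx":-0.001,"dy":-0.002,"dz":0.02,"fingers":-0.55,"roll":0.5},{"dx":-0.001,"dy":-0.002,"dz":0.042,"fingers":-0.55,"roll":0.5},{"dx":-0.001,"dy":-0.002,"dz":0.042,"fingers":-0.55,"roll":0.5},{"dx":-0.001,"dy":-0.002,"dz":0.042,"fingers":0.4,"roll":0.5},{"dx":-0.001,"dy":-0.002,"dz":0.042,"fingers":0.4,"roll":0.5},{"dx":-0.001,"dy":-0.002,"dz":0.042,"fingers":0.4,"roll":0.5},{"dx":-0.001,"dy":-0.002,"dz":0.042,"fingers":0.4,"roll":0.5}], squeeze=60)

```text
time: 20.32
tool_pos: [0.4185, -0.1934, 0.0102]
tcp_rot: [2.064, 2.364, 0.002]
wrist_force: [0.3, 1.8, 6.8]
width: 0.573
grip_force: 64.2
```

```bash
python3 - <<'E'
from h import *
plan((417.3,-193,80,7.8),(447.4,-43.5,80,1.6))
E
```

```text
t 20.32 pos [ 418.5 -193.4   10.2] ydir 7.8 tilt [-0.002  0.003 -1.   ] q6 -0.62 w 0.573 g 64.2 F [0.3 1.8 6.8]
(417.3, -193, 80, 7.8) dx 0.0004 dy -0.0010 dz -0.0698 roll -0.0
(447.4, -43.5, 80, 1.6) dx 0.1445 dy 0.0491 dz -0.0700 roll 6.2
```

Emit:
step_arm(commands=[{"dx":0,"dy":0,"dz":-0.03,"fingers":0.4,"roll":0},{"dx":0,"dy":0,"dz":-0.07,"fingers":0.4,"roll":0},{"dx":0.1445,"dy":0.0495,"dz":-0.07,"fingers":0.4,"roll":6.2},{"dx":0.1445,"dy":0.0495,"dz":-0.07,"fingers":0.4,"roll":6.2},{"dx":0.1445,"dy":0.0495,"dz":-0.07,"fingers":0.4,"roll":6.2},{"dx":0.1445,"dy":0.0495,"dz":-0.07,"fingers":0.4,"roll":6.2},{"dx":0.1445,"dy":0.0495,"dz":-0.07,"fingers":0.4,"roll":6.2}])

```text
time: 21.2
tool_pos: [0.4459, -0.0432, 0.0781]
tcp_rot: [-2.19, -2.252, 0.001]
wrist_force: [0.3, 0.2, -4.7]
width: 0.576
grip_force: 64.5
```

```bash
python3 - <<'E'
from h import *
plan((447.4,-43.5,27.5,1.6))
im,d=snap('top','t11'); 
im,d=snap('side','s11')
W=cloud('side',d)*1000; p=W[(W[...,2]>66)&(W[...,2]<102)&(abs(W[...,0]-447)<35)&(abs(W[...,1]+43)<40)]
print(len(p),p.min(0),p.max(0))
E
```

```text
t 21.20 pos [445.9 -43.2  78.1] ydir 1.6 tilt [-0.    -0.001 -1.   ] q6 -0.18 w 0.576 g 64.5 F [ 0.3  0.2 -4.7]
(447.4, -43.5, 27.5, 1.6) dx -0.0004 dy 0.0016 dz 0.0506 roll -0.0
698 [412.26132561 -72.46147274  67.05845926] [481.69346486 -17.33934792 101.90841956]
```

Emit:
step_arm(commands=[{"dx":0,"dy":0.0015,"dz":0.025,"fingers":0.4,"roll":0},{"dx":0,"dy":0.0015,"dz":0.042,"fingers":0.4,"roll":0},{"dx":0,"dy":0.0015,"dz":0.049,"fingers":0.4,"roll":0},{"dx":0,"dy":0.0015,"dz":0.049,"fingers":0.4,"roll":0},{"dx":0,"dy":0.0015,"dz":0.0495,"fingers":0.4,"roll":0}])

```text
time: 21.92
tool_pos: [0.4487, -0.0433, 0.0297]
tcp_rot: [2.191, 2.25, 0.001]
wrist_force: [-0.4, 0.1, -3.9]
width: 0.574
grip_force: 64.5
```

```bash
python3 - <<'E'
from h import *
plan((447.4,-43.5,27.2,1.6))
E
```

```text
t 21.93 pos [448.7 -43.3  29.7] ydir 1.5 tilt [-0.     0.001 -1.   ] q6 -0.18 w 0.574 g 64.5 F [-0.4  0.1 -3.9]
(447.4, -43.5, 27.2, 1.6) dx -0.0002 dy -0.0013 dz 0.0024 roll -0.1
```

Emit:
step_arm(commands=[{"dx":0,"dy":-0.001,"dz":0.0015,"fingers":0.4,"roll":0},{"dx":0,"dy":-0.001,"dz":0.0025,"fingers":0.4,"roll":0},{"dx":0,"dy":-0.001,"dz":0.0025,"fingers":0.4,"roll":0},{"dx":0,"dy":-0.001,"dz":0.0025,"fingers":-0.5,"roll":0},{"dx":0,"dy":-0.001,"dz":0.0025,"fingers":-0.5,"roll":0},{"dx":0,"dy":-0.001,"dz":0.0025,"fingers":-0.5,"roll":0}])

```text
time: 22.68
tool_pos: [0.4472, -0.0429, 0.0265]
tcp_rot: [2.191, 2.251, 0.0]
wrist_force: [0.0, 0.3, 0.1]
width: 0.752
grip_force: 0.0
```

```bash
python3 - <<'E'
from h import *
plan((447.4,-43.5,110,1.6),(524.5,-297,90,5),(524.5,-297,90,95))
E
```

```text
t 22.68 pos [447.2 -42.9  26.5] ydir 1.6 tilt [-0.  0. -1.] q6 -0.18 w 0.752 g 0.0 F [0.  0.3 0.1]
(447.4, -43.5, 110, 1.6) dx -0.0006 dy 0.0002 dz -0.0835 roll -0.0
(524.5, -297, 90, 5) dx -0.2561 dy 0.0704 dz -0.0634 roll -3.4
(524.5, -297, 90, 95) dx -0.2561 dy 0.0704 dz -0.0634 roll 86.6
```

Emit:
step_arm(commands=[{"dx":0,"dy":0,"dz":-0.045,"fingers":-0.5,"roll":0},{"dx":0,"dy":0,"dz":-0.08,"fingers":-0.5,"roll":0},{"dx":-0.256,"dy":0.07,"dz":-0.0635,"fingers":-0.1,"roll":-3.4},{"dx":-0.256,"dy":0.07,"dz":-0.0635,"fingers":-0.1,"roll":-3.4},{"dx":-0.256,"dy":0.07,"dz":-0.0635,"fingers":-0.1,"roll":-3.4},{"dx":-0.256,"dy":0.07,"dz":-0.0635,"fingers":-0.1,"roll":-3.4},{"dx":-0.256,"dy":0.07,"dz":-0.0635,"fingers":-0.1,"roll":-3.4},{"dx":-0.256,"dy":0.07,"dz":-0.0635,"fingers":-0.1,"roll":-3.4}])

```text
time: 23.68
tool_pos: [0.5236, -0.2973, 0.0894]
tcp_rot: [-2.124, -2.313, -0.0]
wrist_force: [-0.0, 0.9, -0.6]
width: 0.553
grip_force: 0.0
```

```bash
python3 - <<'E'
from h import *
im,d=snap('top','t12'); plan((524.5,-297,10,5))
W=cloud('top',d)*1000; p=W[(W[...,2]>29)&(W[...,2]<55)&(abs(W[...,0]-447)<40)&(abs(W[...,1]+43)<40)]
print(len(p),np.percentile(p[:,2],[5,50,95]),cv2.minAreaRect(p[:,:2].astype(np.float32)))
E
```

```text
t 23.73 pos [ 523.2 -296.    89.3] ydir 4.9 tilt [ 0.002 -0.001 -1.   ] q6 -0.64 w 0.549 g 0.0 F [-0.2  0.6 -0.1]
(524.5, -297, 10, 5) dx -0.0012 dy 0.0013 dz 0.0793 roll -0.1
422 [30.16810069 39.96668293 47.23206064] ((443.9263610839844, -37.603885650634766), (61.28765869140625, 72.56026458740234), 85.89675903320312)
```

The V-block top is at about z 47, so it's seated. Down to the gauge block.

Emit:
step_arm(commands=[{"dx":-0.001,"dy":0.001,"dz":0.04,"fingers":-0.1,"roll":0},{"dx":-0.001,"dy":0.001,"dz":0.07,"fingers":-0.1,"roll":0},{"dx":-0.001,"dy":0.001,"dz":0.0795,"fingers":-0.1,"roll":0},{"dx":-0.001,"dy":0.001,"dz":0.0795,"fingers":-0.1,"roll":0},{"dx":-0.001,"dy":0.001,"dz":0.0795,"fingers":0.8,"roll":0},{"dx":-0.001,"dy":0.001,"dz":0.0795,"fingers":0.8,"roll":0},{"dx":-0.001,"dy":0.001,"dz":0.0795,"fingers":0.8,"roll":0},{"dx":-0.001,"dy":0.001,"dz":0.0795,"fingers":0.8,"roll":0}], squeeze=60)

```text
time: 24.72
tool_pos: [0.5263, -0.2983, 0.0124]
tcp_rot: [2.122, 2.313, 0.002]
wrist_force: [0.1, 2.7, 7.4]
width: 0.327
grip_force: 60.1
```

```bash
python3 - <<'E'
from h import *
plan((524.5,-297,80,5),(518.4,-41.5,80,91.6))
E
```

```text
t 24.73 pos [ 526.3 -298.3   12.4] ydir 4.9 tilt [-0.001  0.003 -1.   ] q6 -0.64 w 0.327 g 60.1 F [0.1 2.7 7.4]
(524.5, -297, 80, 5) dx 0.0014 dy -0.0015 dz -0.0676 roll -0.1
(518.4, -41.5, 80, 91.6) dx 0.2564 dy 0.0144 dz -0.0679 roll -86.7
```

Emit:
step_arm(commands=[{"dx":0,"dy":0,"dz":-0.03,"fingers":0.8,"roll":0},{"dx":0,"dy":0,"dz":-0.07,"fingers":0.8,"roll":-10},{"dx":0.2565,"dy":0.0145,"dz":-0.07,"fingers":0.8,"roll":-86.6},{"dx":0.2565,"dy":0.0145,"dz":-0.07,"fingers":0.8,"roll":-86.6},{"dx":0.2565,"dy":0.0145,"dz":-0.07,"fingers":0.8,"roll":-86.6},{"dx":0.2565,"dy":0.0145,"dz":-0.07,"fingers":0.8,"roll":-86.6},{"dx":0.2565,"dy":0.0145,"dz":-0.07,"fingers":0.8,"roll":-86.6},{"dx":0.2565,"dy":0.0145,"dz":-0.07,"fingers":0.8,"roll":-86.6}])

```text
time: 25.72
tool_pos: [0.5168, -0.0396, 0.0804]
tcp_rot: [-0.276, -3.129, 0.0]
wrist_force: [0.2, 0.0, -0.4]
width: 0.329
grip_force: 59.9
```

```bash
python3 - <<'E'
from h import *
plan((518.4,-41.5,80,91.6))
E
```

```text
t 25.73 pos [516.8 -39.6  80.4] ydir 79.9 tilt [ 0. -0. -1.] q6 -1.52 w 0.329 g 59.9 F [ 0.2  0.  -0.4]
(518.4, -41.5, 80, 91.6) dx -0.0019 dy -0.0016 dz 0.0004 roll -11.7
```

Emit:
step_arm(commands=[{"dx":-0.002,"dy":-0.0015,"dz":0,"fingers":0.8,"roll":-11.7},{"dx":-0.002,"dy":-0.0015,"dz":0,"fingers":0.8,"roll":-11.7},{"dx":-0.002,"dy":-0.0015,"dz":0.02,"fingers":0.8,"roll":-11.7},{"dx":-0.002,"dy":-0.0015,"dz":0.035,"fingers":0.8,"roll":-11.7},{"dx":-0.002,"dy":-0.0015,"dz":0.035,"fingers":0.8,"roll":-11.7}])

```text
time: 26.35
tool_pos: [0.5171, -0.0427, 0.0437]
tcp_rot: [0.028, -3.138, -0.001]
wrist_force: [0.5, 0.7, -1.8]
width: 0.328
grip_force: 59.9
```

```bash
python3 - <<'E'
from h import *
plan((518.4,-41.5,29,91.6))
im,d=snap('side','s13')
W=cloud('side',d)*1000; p=W[(W[...,2]>33)&(W[...,2]<60)&(abs(W[...,0]-518)<30)&(W[...,1]<-25)&(W[...,1]>-80)]
print(len(p),p.min(0),p.max(0))
cv2.imwrite('pics/s13c.png',cv2.resize(im[170:270,260:380],None,fx=6,fy=6,interpolation=cv2.INTER_CUBIC))
E
```

```text
t 26.35 pos [517.1 -42.7  43.7] ydir 91.0 tilt [ 0.004  0.001 -1.   ] q6 -1.72 w 0.328 g 59.9 F [ 0.5  0.7 -1.8]
(518.4, -41.5, 29, 91.6) dx -0.0014 dy 0.0012 dz 0.0147 roll -0.6
201 [497.83062713 -73.76228283  33.22612541] [533.16695404 -27.50261561  59.86590145]
```

Emit:
step_arm(commands=[{"dx":-0.0015,"dy":0.001,"dz":0.008,"fingers":0.8,"roll":0},{"dx":-0.0015,"dy":0.001,"dz":0.013,"fingers":0.8,"roll":0},{"dx":-0.0015,"dy":0.001,"dz":0.0145,"fingers":0.8,"roll":0},{"dx":-0.0015,"dy":0.001,"dz":0.0145,"fingers":0.8,"roll":0}])

```text
time: 26.9
tool_pos: [0.5203, -0.0418, 0.0308]
tcp_rot: [0.031, -3.141, -0.0]
wrist_force: [0.3, 0.2, -0.7]
width: 0.326
grip_force: 59.9
```

```bash
python3 - <<'E'
from h import *
plan((518.4,-41.5,29,91.6))
E
```

```text
t 26.90 pos [520.3 -41.8  30.8] ydir 91.1 tilt [ 0.  0. -1.] q6 -1.72 w 0.326 g 59.9 F [ 0.3  0.2 -0.7]
(518.4, -41.5, 29, 91.6) dx 0.0019 dy 0.0003 dz 0.0018 roll -0.5
```

Emit:
step_arm(commands=[{"dx":0.001,"dy":0,"dz":0.001,"fingers":0.8,"roll":0},{"dx":0.001,"dy":0,"dz":0.0018,"fingers":0.8,"roll":0},{"dx":0.001,"dy":0,"dz":0.0018,"fingers":0.8,"roll":0},{"dx":0.001,"dy":0,"dz":0.0018,"fingers":-0.05,"roll":0},{"dx":0.001,"dy":0,"dz":0.0018,"fingers":-0.05,"roll":0},{"dx":0.001,"dy":0,"dz":0.0018,"fingers":-0.05,"roll":0}])

```text
time: 27.65
tool_pos: [0.5196, -0.0419, 0.0293]
tcp_rot: [-0.031, 3.141, -0.0]
wrist_force: [-0.4, -0.3, 0.7]
width: 0.527
grip_force: 0.0
```

Emit:
step_arm(commands=[{"dx":0,"dy":0,"dz":-0.05,"fingers":-0.05,"roll":0},{"dx":0,"dy":0,"dz":-0.11,"fingers":-0.05,"roll":0},{"dx":0,"dy":-0.25,"dz":-0.11,"fingers":-0.05,"roll":0},{"dx":0,"dy":-0.25,"dz":-0.11,"fingers":-0.05,"roll":0},{"dx":0,"dy":-0.25,"dz":-0.11,"fingers":-0.05,"roll":0},{"dx":0,"dy":-0.25,"dz":-0.11,"fingers":-0.05,"roll":0},{"dx":0,"dy":-0.25,"dz":-0.11,"fingers":-0.05,"roll":0},{"dx":0,"dy":-0.25,"dz":-0.11,"fingers":-0.05,"roll":0}])

```text
time: 28.65
tool_pos: [0.5239, -0.2917, 0.1387]
tcp_rot: [0.029, -3.141, -0.002]
wrist_force: [-0.1, -0.3, 0.0]
width: 0.527
grip_force: 0.0
```

```bash
python3 - <<'E'
from h import *
a,_=snap('side','s14'); b,d=snap('top','t14'); plan()
A=cv2.resize(a[140:260,240:370],(780,720)[:2] if 0 else (400,370),interpolation=cv2.INTER_CUBIC)
B=cv2.resize(b[190:265,165:335][:, :],(400,176),interpolation=cv2.INTER_CUBIC)
A=cv2.resize(a[140:260,240:370],(400,369),interpolation=cv2.INTER_CUBIC)
B=cv2.resize(b[185:265,205:330],(400,256),interpolation=cv2.INTER_CUBIC); B=cv2.copyMakeBorder(B,0,113,0,0,cv2.BORDER_CONSTANT)
cv2.imwrite('pics/fin.png',np.hstack([A,B]))
W=cloud('top',d)*1000; p=W[(W[...,2]>29)&(W[...,2]<45)&(abs(W[...,0]-518)<30)&(abs(W[...,1]+42)<30)]
print(len(p),np.percentile(p[:,2],[5,50,95]),cv2.minAreaRect(p[:,:2].astype(np.float32)))
E
```

```text
t 28.75 pos [ 524.1 -290.4  138.8] ydir 91.2 tilt [ 0.001  0.001 -1.   ] q6 -2.14 w 0.526 g 0.0 F [-0.7  1.4  0.2]
175 [30.75008842 35.07044455 38.54167581] ((516.2862548828125, -47.97205352783203), (40.494606018066406, 36.11581039428711), 89.01749420166016)
```

View pics/fin.png

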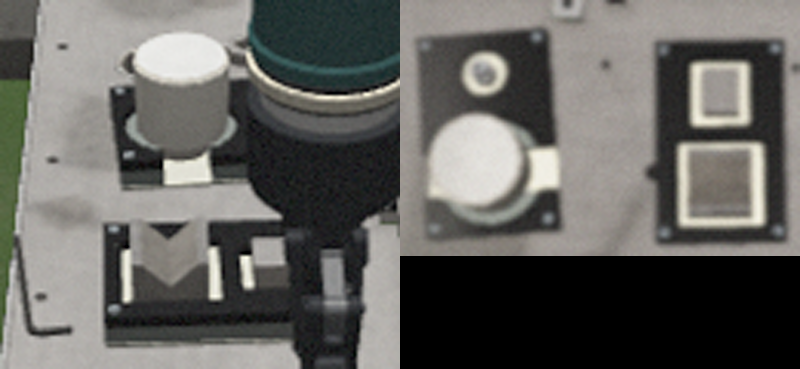

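The final view shows everything seated: the nozzle and bush on the left board, and the V-block (groove up) and gauge block inside white pocket margins on the right board. I'm handing in.

```bash
python3 -c "
from workcell import finish_job; print(finish_job())"
```

```text
the job is handed in; nothing more can be done
None
```

Both kits are made up in the order asked and handed in at about 29 s of the 134 s allowed; camera checks showed all five parts seated, and the collar and squat bush were left untouched.

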